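# Raise the camera mast and hold it up

### The arm

A 6-joint arm with a two-finger parallel gripper is mounted at the origin on the work surface. World frame = base frame: x ahead of the robot, y to its left, z up, the work surface at z = 0. Lengths are in m, angles in degrees, forces in N, time in s.
With the tool pointing down it reaches from about 0.25 to 0.725 m from the base axis. Payload 9.7 kg.
Tool frame: the origin (TCP) lies at the very end of the fingers, on their centre line; the grasp point (between the pads) lies 19 mm behind it; z points along the fingers, y is the line along which they close (so a half turn about z gives the same grasp; the last joint's range is limited). The gripper opens to 85 mm and grips with 20 to 120 N. Pads are 22 mm wide; open, the fingers measure 114 mm over their backs; the gripper's body (76 mm by 85 mm) begins 54 mm behind the grasp point. The pads swing forward as they close: fully open they stand 13 mm farther back than shut.
Start: joints at [72.193, 4.979, 10.078, 95.1, 0, 90], TCP at [0.168, 0.524, 0.231] pointing down, gripper open.
Joint ranges: [-179.16, 179.16], [-48.56, 103.87], [-65.8, 70.77], [-126.05, 130.52], [-82.76, 87.17], [-180, 180]. Speed limits (degrees/s): [127.2, 127.2, 147.25, 180, 180, 180].

### API

Orientations are given as [roll, pitch, yaw] about the fixed x, y, z axes, in that order (R = Rz(yaw) Ry(pitch) Rx(roll)).
In Python, from workcell import bot gives the robot as it stands.
- The arm moves only by the tool step_arm, never from a script. Its argument "targets" is a list of rows, each a list of 3 entries, a list of its own where there are three numbers: the opening, from 0 (shut) to 1 (fully open), then the shift along the world's x, y, z in mm, then the turn, a rotation vector about the world's x, y, z in rad. In form: [[grip, [tx, ty, tz], [wx, wy, wz]], ...]. A call has 1 to 8 rows; each row is the pose to reach, as a shift and turn from the pose commanded when the call began; what a row does not reach only later rows make up. A row lasts 1/10 s, in which the tool goes at most 50 mm and 8.59 degrees, less where a joint would pass 70% of its speed; a pose out of reach is approached as far as the arm can. A call with a gripper value outside its range is refused whole. The fingers move at their own pace and stop on an object; "force" is the grip in N (left out, the last holds). Time passes only in rows, so rows that repeat a pose let the fingers close. It gives the time, the measured TCP pose, the force, the opening and the grip force at its end, in the units of the state.
- bot.get_obs(): the state, without advancing time (a new reading comes with each control period).
- bot.camera(name): name is "scene" or "top" or "wrist"; returns (picture, depth): 400x640x3 uint8, red, green, blue; 400x640 float32, m along the optical axis (not along the pixel's ray), 0 where there is no reading.
- bot.camera_params(name): a dict with "K" (3x3 intrinsics, pixels), "R" (3x3) and "t" (3): a world point X has camera coordinates R X + t. Camera axes: x right, y down, z forward; pixel columns grow to the right and rows downward; lengths in m; the calibration is good to about 2 mm. A picture is of the moment at which its call begins: read the wrist's pose just before it. camera_params takes no time and is no camera call; for the wrist camera it gives the pose at the moment of the call.
- bot.job_done(): hands the job in; it is judged then, once.
The state is a dict: "time": time; "q": joint angles; "qd": joint speeds; "joint_efforts": joint torques, N m; "ee_pos": TCP position; "tcp_rot": TCP orientation; "wrist_force": force on the tool from outside, world axes, zero at the start; "torque": the same for the moment, N m; "opening": finger opening in m; "grasp_force": force on a finger pad.
Only numpy, scipy, OpenCV 4.12 (cv2) and the standard library are available. Lean on these libraries where they do the work, as an engineer would, in place of code of your own. Each camera call takes 0.05 s, during which the arm holds its last target. There are 200 camera calls.

### The job

On the teal shelf stands a small telescoping camera mast with a press-down release button on its base. Press the release button fully down, then take the mast's head and pull it straight up past the first stop to the second stop, so that both tubes are fully out, and finish still holding it up there so I can tighten its collar; it sinks back if let go. Do not press the console's power button, and leave the cartridges and the glass coaster where they are.

Things in the scene. Friction and masses are not known exactly. Their poses are not given: they have to be found in the camera images.
- mast_base: Fixed dark steel base plate of the mast, 70 (its x) x 180 (its y) x 12 mm; any yaw. Origin: centre of the underside. At y = -50 mm stands the mast: outer tube 30 mm in diameter (collars 42 mm at the foot, 36 mm at the top), top 98 to 100 mm above the shelf, the head over it. At y = +50 mm is a 40 x 40 mm pod, top 36 mm above the shelf, with the release button.
- button_top (a point): Centre of the top face of the release button, a round black push button 26 mm in diameter, 48 mm above the shelf when not pressed, 100 mm from the mast's axis.
- release_button (a joint): Travel of the release button in m: 0 up, 0.008 fully down. Pressed straight down with about 4 N; it stays where it is left (no spring). Up, a catch keeps the mast from rising more than 1.5 mm; pressed more than 5.5 mm it frees the mast.
- mast_head (a point): Centre of the mast's head, a black block 56 (base x) x 24 (base y) x 35 mm high, a 7 mm screw stub on top; axes parallel to the base's. 135.5 mm above the shelf when down, 255.5 mm at the second stop. Grip it from above across its 24 mm width. 18 mm of free gap between head and outer tube, where only the thin tubes pass.
- mast_inner (a joint): How far the inner tube (16 mm thick, carries the head) is out of the middle tube, in m: 0 down, 0.060 at its stop (the first stop). It moves with about 6 to 7 N of pull; a spring and its weight draw it back down when let go.
- mast_middle (a joint): How far the middle tube (23 mm thick) is out of the fixed outer tube, in m: 0 down, 0.060 at its hard end stop (the second stop). It is stiffer and follows only after the inner tube has reached its stop; it takes about 12 N of pull on the head.
- console: Bystander: fixed black retro console, 190 x 250 x 59 mm high, origin at the centre of the underside; it may stand on either side of the mast. Not to be operated.
- console_power (a joint): The console's own round grey press-down power button (24 mm), on top of the console, in m: 0 up, 0.005 pressed. Must not be pressed.
- rack: Bystander: fixed low aluminium rack with five slots, 100 x 124 x 42 mm high, origin at the centre of the underside; holds the two cartridges.
- cartridge_a: Bystander: loose white cartridge 96 x 18 x 66 mm standing in a slot of the rack, its top 71 mm above the shelf; origin at the centre of its underside.
- cartridge_b: Bystander: loose white cartridge like the other, in another slot of the rack.
- coaster: Bystander: loose round glass coaster 96 mm in diameter and 9 mm high on rubber feet, on the far side of the mast; origin at the centre of its underside.
Things that resemble listed ones, but are neither listed nor needed, are in the scene too. Leave any red look-alike of the mast_base alone.

How it is judged (in metres and radians):
On the way, in this order (a step that is already met when the one before it is completed fails the run):
1. the release button is pressed down while the mast is still down (value of joint release_button above 0.0065 m and value of joint mast_inner below 0.01 m), for 0.1 s.
2. the head, held in the fingers, is pulled up to the first stop (value of joint mast_inner above 0.05 m and contact force between the fingers and mast_inner above 2 N).
At the end, for the whole second after the job is handed in: Both tubes are out to within 5 mm of their 60 mm stops (head about 120 mm above its start), the fingers are still gripping the head (more than 2 N), the release button is down (more than 6 of 8 mm), and the cartridges and coaster are within 20 mm of their starts (value of joint each of mast_inner, mast_middle above 0.055 m and contact force between the fingers and mast_inner above 2 N and value of joint release_button above 0.006 m and distance of each of cartridge_a, cartridge_b, coaster from where it was at the start of the episode below 0.02 m); the arm keeps its last pose, push and grip.
It fails at once if the console's power button is pressed (value of joint console_power above 0.0025 m).
It fails at once if a cartridge or the coaster is pushed away (distance of any of cartridge_a, cartridge_b, coaster from where it was at the start of the episode above 0.02 m).
It also fails if it takes over 40 s, if anything falls off the work surface, if the arm or the gripper's body presses on something with over 40 N, if the wrist force passes 120 N, or if a joint passes its speed limit or range.

## Working session

There is one attempt and no reset: what is moved stays moved. The work goes in short steps, Python scripts to look and compute and a tool call to move; the robot and the scene stay as the last step left them, time stands still between calls to the robot, and variables do not carry over. Pictures are saved under pics/ and viewed, at most 10 in all, crops included, and the job is handed in when it is done.

Besides the shell and the picture viewer there is one more tool, called after ">>>" in YAML: its name, and indented under it one key for each argument. step_arm: Moves the arm, as the interface text tells. Its arguments: {"type":"object","properties":{"targets":{"type":"array","items":{"type":"array"}},"force":{"type":"number"}},"required":["targets"]}

```bash
mkdir -p pics; cat > h.py <<'E'
import numpy as np, cv2
from workcell import bot
def shot(n,tag):
    p=bot.camera_params(n); im,d=bot.camera(n)
    cv2.imwrite(f'pics/{tag}.png',im[:,:,::-1]); np.savez(f'pics/{tag}.npz',im=im,d=d,**{k:np.array(p[k]) for k in 'KRt'})
def load(tag):
    z=np.load(f'pics/{tag}.npz'); return z
def cloud(z):
    d=z['d'];v,u=np.mgrid[:d.shape[0],:d.shape[1]]
    K=z['K'];c=np.stack([(u-K[0,2])/K[0,0]*d,(v-K[1,2])/K[1,1]*d,d],-1)
    return (c-z['t'])@z['R']
E
python3 - <<'E'
from h import *
for n in ('scene','top'): shot(n,n+'0')
o=bot.get_obs(); print(o['time'],o['ee_pos'],o['tcp_rot'],o['opening'])
E
```

```text
0.1 [0.16812854 0.52345403 0.23066333] [-1.79931864e+02 -5.92962302e-04  1.62193468e+02] 0.08535149202146165
```

View pics/scene0.png

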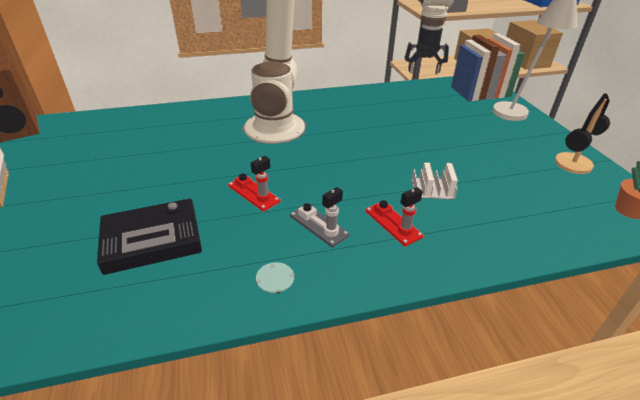

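View pics/top0.png

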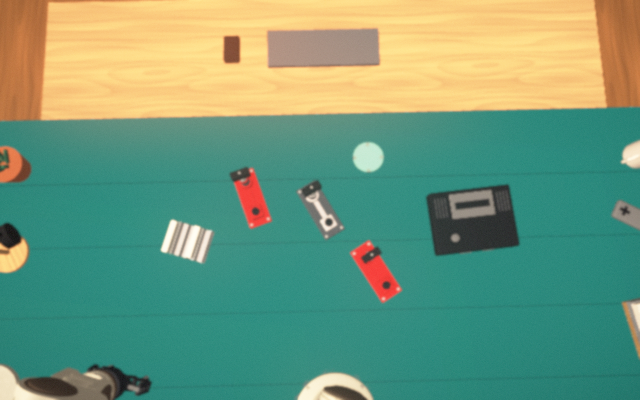

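The grey mast stands between two red look-alikes. In the top view its head is near (312,188) and its button near (328,222). In the scene view the head is near (332,197) and the button near (307,208).

```bash
python3 - <<'E'
from h import *
for tag,bx in (('top0',(295,345,175,240)),('scene0',(285,350,180,245))):
    z=load(tag);P=cloud(z);u0,u1,v0,v1=bx
    X=P[v0:v1,u0:u1].reshape(-1,3);C=z['im'][v0:v1,u0:u1].reshape(-1,3).astype(int)
    grey=(C.max(1)-C.min(1)<30)
    print(tag,'shelf z',np.median(X[~grey][:,2]))
    for nm,lo,hi in (('head',.12,.165),('btn+pod',.03,.06),('btn',.043,.055),('plate',.006,.02)):
        m=grey&(X[:,2]>lo)&(X[:,2]<hi)
        if nm=='btn': m&=C.max(1)<60
        A=X[m]
        if len(A)<5: print(nm,len(A));continue
        r=cv2.minAreaRect((A[:,:2]*1000).astype(np.float32))
        print(nm,len(A),A.mean(0).round(4),A[:,2].max().round(4),'rect',np.round(r[0],1),np.round(r[1],1),round(r[2],1))
    vis=cv2.resize(z['im'][v0:v1,u0:u1][:,:,::-1],None,fx=7,fy=7,interpolation=cv2.INTER_CUBIC); cv2.imwrite(f'pics/c_{tag}.png',vis); print(vis.shape)
E
python3 -c "
import cv2,numpy as np
a=cv2.imread('pics/c_top0.png');b=cv2.imread('pics/c_scene0.png')
h=max(a.shape[0],b.shape[0]);f=lambda i:cv2.copyMakeBorder(i,0,h-i.shape[0],0,0,0)
cv2.imwrite('pics/c.png',cv2.resize(np.hstack([f(a),f(b)]),(798,450)))"
```

```text
top0 shelf z 0.0011400149498009484
head 189 [0.6465 0.0572 0.1514] 0.1628 rect [648.8  57.8] [25.1 55.1] 30.4
btn+pod 129 [0.5693 0.0162 0.0413] 0.0584 rect [595.7  28.8] [119.2  40.9] 28.3
btn 0
plate 666 [0.5941 0.0271 0.0131] 0.02 rect [606.1  31.5] [179.4  68.9] 29.6
(455, 350, 3)
scene0 shelf z -0.0002282430043772196
head 285 [0.6617 0.0517 0.1434] 0.1624 rect [655.2  53.9] [24.8 57.5] 31.5
btn+pod 260 [0.6137 0.0248 0.0402] 0.0599 rect [611.2  27.7] [139.7  38.7] 29.6
btn 39 [0.5702 0.0044 0.047 ] 0.0524 rect [569.9   5. ] [17.4 23.5] 77.3
plate 660 [0.6298 0.0279 0.012 ] 0.0199 rect [610.1  28.6] [183.   71.8] 29.7
(455, 455, 3)
```

View pics/c.png

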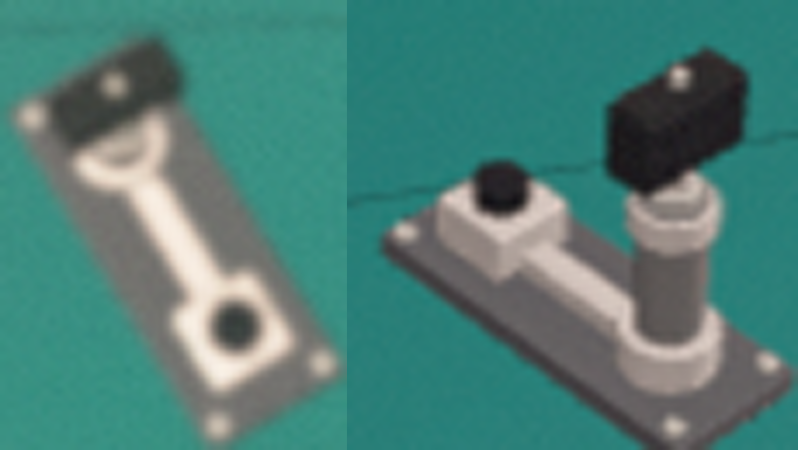

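The base centre is at about (608,30) mm with its long axis at about 30°, which puts the button near (566,5) and the head near (651,56). I'll go above the button with the fingers shut.

>>> step_arm:
  targets:
    - [0,[398,-519,0],[0,0,-0.7365]]
    - [0,[398,-519,0],[0,0,-0.7365]]
    - [0,[398,-519,0],[0,0,-0.7365]]
    - [0,[398,-519,0],[0,0,-0.7365]]
    - [0,[398,-519,0],[0,0,-0.7365]]
    - [0,[398,-519,0],[0,0,-0.7365]]
    - [0,[398,-519,0],[0,0,-0.7365]]
    - [0,[398,-519,0],[0,0,-0.7365]]

```text
time: 0.9
ee_pos: [0.4123, 0.2043, 0.2312]
tcp_rot: [180.0, -0.0, 120.0]
wrist_force: [0.9, 1.5, -0.1]
opening: 0.0003
grasp_force: 0.0
```

>>> step_arm:
  targets:
    - [0,[154,-200,0],[0,0,0]]
    - [0,[154,-200,0],[0,0,0]]
    - [0,[154,-200,0],[0,0,0]]
    - [0,[154,-200,0],[0,0,0]]
    - [0,[154,-200,0],[0,0,0]]
    - [0,[154,-200,0],[0,0,0]]
    - [0,[154,-200,0],[0,0,0]]
    - [0,[154,-200,0],[0,0,0]]

```text
time: 1.7
ee_pos: [0.5651, 0.0069, 0.2312]
tcp_rot: [-180.0, -0.0, 120.0]
wrist_force: [-0.5, 0.6, 0.8]
opening: -0.0002
grasp_force: 0.0
```

```bash
python3 - <<'E'
from h import *
o=bot.get_obs();print(o['time'],o['ee_pos'].round(4) if hasattr(o['ee_pos'],'round') else o['ee_pos'],o['q'])
shot('wrist','w1')
z=load('w1')
for p in ([.566,.005,.048],[.651,.0557,.153]):
    c=z['R']@p+z['t'];print((z['K']@c/c[2])[:2])
E
```

```text
1.7 [0.5651 0.0069 0.2312] [6.89265110e-01 7.12586339e+00 1.24007017e+01 9.53067276e+01
 1.52342779e-02 6.06724010e+01]
[319.49983032 177.56532039]
[442.36939455 202.59562336]
```

View pics/w1.png

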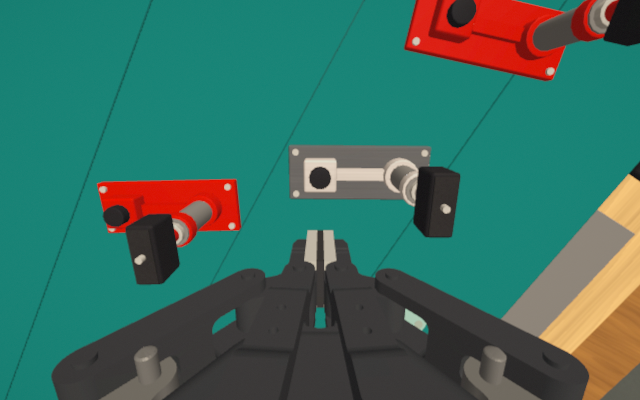

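The wrist view shows the button top at (320,177), matching the prediction of (319.5,177.6). The stub on the head is at (446,209). I'll refine both from depth and ray intersection across the views.

```bash
python3 - <<'E'
from h import *
z=load('w1');P=cloud(z);X=P[140:245,285:465].reshape(-1,3);C=z['im'][140:245,285:465].reshape(-1,3).astype(int)
for nm,m in (('btn',(X[:,2]>.042)&(X[:,2]<.056)&(C.max(1)<70)&(X[:,0]<.6)),('headtop',(X[:,2]>.1475)&(X[:,2]<.157)),('head',(X[:,2]>.121)&(X[:,2]<.155)),('stub',(X[:,2]>.157)&(X[:,2]<.175))):
    A=X[m];r=cv2.minAreaRect((A[:,:2]*1000).astype(np.float32));print(nm,len(A),np.median(A,0).round(4),np.round(r[0],1),np.round(r[1],1),round(r[2],1))
def tri(obs):
    M=[];b=[]
    for t,(u,v) in obs:
        z=load(t);Pm=z['K']@np.c_[z['R'],z['t']]
        for k,c in ((0,u),(1,v)):
            r=Pm[k]-c*Pm[2];M.append(r[:3]);b.append(-r[3])
    return np.linalg.lstsq(np.array(M)/100,np.array(b)/100,rcond=None)[0].round(4)
print('btn',tri([('w1',(320,177)),('top0',(328.7,222.2)),('scene0',(307,205.5))]))
print('stub',tri([('w1',(446,209)),('top0',(295+114/6.94,175+84/6.92)),('scene0',(285+333/6.94,180+74/6.92))]))
E
```

```text
btn 331 [0.5662 0.0048 0.0468] [566.3   4.5] [22.2 24.7] 29.7
headtop 1884 [0.6503 0.0549 0.153 ] [652.5  53.4] [23.9 55. ] 29.4
head 2693 [0.6473 0.0546 0.1521] [652.5  53.2] [24.2 55.6] 29.4
stub 52 [0.653  0.0531 0.1588] [653.3  53.2] [6.  5.7] 12.7
btn [0.5628 0.006  0.0443]
stub [0.6512 0.0552 0.157 ]
```

>>> step_arm:
  targets:
    - [0,[1,-2,-50],[0,0,0]]
    - [0,[1,-2,-100],[0,0,0]]
    - [0,[1,-2,-150],[0,0,0]]
    - [0,[1,-2,-172],[0,0,0]]
    - [0,[1,-2,-178],[0,0,0]]
    - [0,[1,-2,-182],[0,0,0]]
    - [0,[1,-2,-185],[0,0,0]]
    - [0,[1,-2,-187],[0,0,0]]

```text
time: 2.55
ee_pos: [0.5675, 0.0048, 0.0462]
tcp_rot: [179.8, 0.0, 120.0]
wrist_force: [-1.4, 1.8, 3.9]
opening: -0.0001
grasp_force: 1.8
```

>>> step_arm:
  targets:
    - [0,[0,0,-1.5],[0,0,0]]
    - [0,[0,0,-3],[0,0,0]]
    - [0,[0,0,-4.5],[0,0,0]]
    - [0,[0,0,-5.5],[0,0,0]]
    - [0,[0,0,-6],[0,0,0]]
    - [0,[0,0,-6],[0,0,0]]

```text
time: 3.15
ee_pos: [0.5674, 0.0043, 0.0399]
tcp_rot: [179.9, 0.1, 120.0]
wrist_force: [-2.3, 2.3, 13.1]
opening: 0.0
grasp_force: 6.7
```

>>> step_arm:
  targets:
    - [0,[0,0,-1],[0,0,0]]
    - [0,[0,0,-1.5],[0,0,0]]
    - [0,[0,0,-1.5],[0,0,0]]

```text
time: 3.45
ee_pos: [0.5675, 0.0043, 0.0398]
tcp_rot: [179.8, 0.1, 120.0]
wrist_force: [-7.8, 2.6, 25.0]
opening: -0.0004
grasp_force: 12.1
```

>>> step_arm:
  targets:
    - [0,[0,0,50],[0,0,0]]
    - [0,[0,0,100],[0,0,0]]
    - [0,[0,0,150],[0,0,0]]
    - [1,[0,0,190],[0,0,0]]
    - [1,[40,25,190],[0,0,0]]
    - [1,[80,49,190],[0,0,0]]
    - [1,[86,49,190],[0,0,0]]
    - [1,[86,49,190],[0,0,0]]

```text
time: 4.25
ee_pos: [0.6531, 0.0533, 0.2245]
tcp_rot: [-179.8, -0.1, 120.0]
wrist_force: [-0.2, 0.4, 0.6]
opening: 0.0721
grasp_force: 0.0
```

```bash
python3 - <<'E'
from h import *
o=bot.get_obs();print(o['time'],np.round(o['ee_pos'],4),o['tcp_rot'],o['opening'])
shot('wrist','w2')
z=load('w2');P=cloud(z)
X=P.reshape(-1,3);n=(abs(X[:,0]-.652)<.045)&(abs(X[:,1]-.054)<.045)
for nm,lo,hi in (('headtop',.1475,.157),('stub',.157,.175)):
    A=X[n&(X[:,2]>lo)&(X[:,2]<hi)]
    if len(A)>5:r=cv2.minAreaRect((A[:,:2]*1000).astype(np.float32));print(nm,len(A),np.median(A,0).round(4),np.round(r[0],1),np.round(r[1],1),round(r[2],1))
m=(abs(X[:,0]-.566)<.02)&(abs(X[:,1]-.0045)<.02)&(X[:,2]>.02);A=X[m];print('btn z',len(A),np.percentile(A[:,2],[50,90,98]) if len(A) else 0)
E
```

```text
4.25 [0.6531 0.0533 0.2245] [-1.79800120e+02 -5.12012700e-02  1.20028117e+02] 0.07206746387041345
headtop 1970 [0.6519 0.0563 0.1531] [653.   53.9] [24.  54.8] 30.0
stub 50 [0.6533 0.0534 0.1588] [653.3  53.5] [4.6 6.3] 29.8
btn z 1018 [0.03522793 0.03907333 0.03980334]
```

View pics/w2.png

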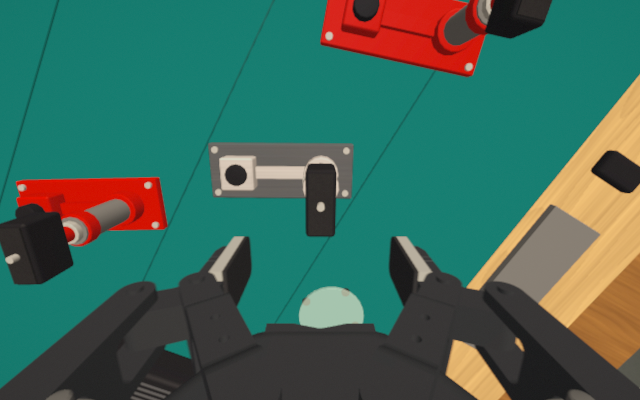

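The button stands at 40 mm, so it is fully down. The head at (320,205) is centred between the fingers. I'll descend to TCP z ≈ 0.119 and grip.

>>> step_arm:
  targets:
    - [1,[0,0.5,-45],[0,0,0]]
    - [1,[0,0.5,-85],[0,0,0]]
    - [1,[0,0.5,-105],[0,0,0]]
    - [1,[0,0.5,-105],[0,0,0]]
    - [0,[0,0.5,-105],[0,0,0]]
    - [0,[0,0.5,-105],[0,0,0]]
    - [0,[0,0.5,-105],[0,0,0]]
    - [0,[0,0.5,-105],[0,0,0]]
  force: 70

```text
time: 5.1
ee_pos: [0.6531, 0.0537, 0.1231]
tcp_rot: [179.9, 0.0, 120.0]
wrist_force: [-0.0, 0.3, 0.3]
opening: 0.0285
grasp_force: 0.0
```

>>> step_arm:
  targets:
    - [0,[0,0,-2],[0,0,0]]
    - [0,[0,0,-2],[0,0,0]]
    - [0,[0,0,-2],[0,0,0]]
    - [0,[0,0,-2],[0,0,0]]

```text
time: 5.5
ee_pos: [0.6531, 0.0537, 0.1227]
tcp_rot: [179.8, 0.1, 120.0]
wrist_force: [-4.8, -0.5, 14.0]
opening: 0.0228
grasp_force: 67.9
```

>>> step_arm:
  targets:
    - [0,[0,0,6],[0,0,0]]
    - [0,[0,0,14],[0,0,0]]
    - [0,[0,0,22],[0,0,0]]
    - [0,[0,0,30],[0,0,0]]
    - [0,[0,0,38],[0,0,0]]
    - [0,[0,0,46],[0,0,0]]
    - [0,[0,0,52],[0,0,0]]
    - [0,[0,0,58],[0,0,0]]

```text
time: 6.3
ee_pos: [0.6529, 0.0538, 0.1778]
tcp_rot: [-180.0, -0.0, 120.0]
wrist_force: [5.3, 0.5, -8.8]
opening: 0.0227
grasp_force: 68.8
```

>>> step_arm:
  targets:
    - [0,[0,0,3],[0,0,0]]
    - [0,[0,0,8],[0,0,0]]
    - [0,[0,0,16],[0,0,0]]
    - [0,[0,0,24],[0,0,0]]
    - [0,[0,0,32],[0,0,0]]
    - [0,[0,0,40],[0,0,0]]
    - [0,[0,0,48],[0,0,0]]
    - [0,[0,0,56],[0,0,0]]

```text
time: 7.1
ee_pos: [0.6528, 0.0538, 0.2327]
tcp_rot: [-179.9, -0.0, 120.0]
wrist_force: [7.3, 0.5, -12.7]
opening: 0.0229
grasp_force: 69.1
```

>>> step_arm:
  targets:
    - [0,[0,0,4],[0,0,0]]
    - [0,[0,0,7],[0,0,0]]
    - [0,[0,0,9],[0,0,0]]
    - [0,[0,0,10],[0,0,0]]
    - [0,[0,0,10],[0,0,0]]
    - [0,[0,0,10],[0,0,0]]

```text
time: 7.7
ee_pos: [0.6529, 0.0538, 0.2428]
tcp_rot: [-180.0, -0.0, 120.0]
wrist_force: [6.0, 1.0, -10.0]
opening: 0.0232
grasp_force: 69.3
```

```bash
python3 - <<'E'
from h import *
shot('scene','s2')
z=load('s2');im=z['im'][120:300,240:440];cv2.imwrite('pics/s2c.png',cv2.resize(im[:,:,::-1],None,fx=3,fy=3,interpolation=cv2.INTER_CUBIC))
E
```

```text
(no output)
```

View pics/s2c.png

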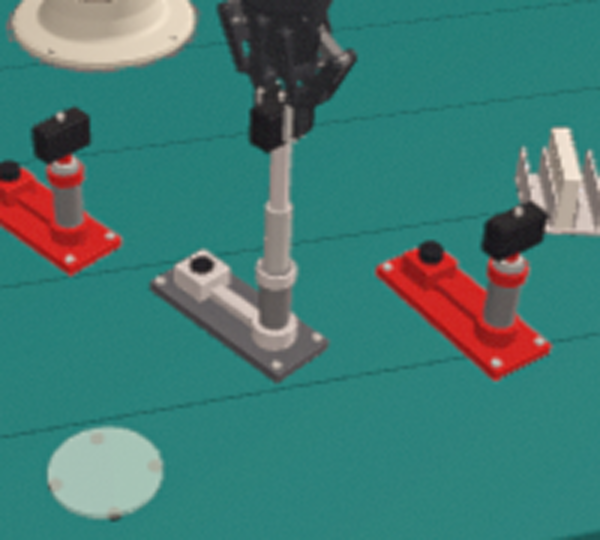

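The crop shows both tubes out, with the head at (265,125) in the fingers and the button low at (202,265). I'll pull slightly more to confirm the hard stop.

>>> step_arm:
  targets:
    - [0,[0,0,1],[0,0,0]]
    - [0,[0,0,2],[0,0,0]]
    - [0,[0,0,2],[0,0,0]]
    - [0,[0,0,2],[0,0,0]]

```text
time: 8.15
ee_pos: [0.6528, 0.0538, 0.2432]
tcp_rot: [-179.8, -0.1, 120.0]
wrist_force: [6.8, 0.3, -17.7]
opening: 0.023
grasp_force: 70.1
```

The last 2 mm of command moved the head only 0.4 mm while the pull rose to 17.7 N, so the hard stop is reached.

```bash
python3 -c "
from workcell import bot
print(bot.job_done())"
```

```text
the job is handed in; nothing more can be done
None
```

The release button is fully down, both mast tubes are pulled out to the second stop (head about 120 mm up), and the gripper is still holding the head there; the job is handed in, and no verdict was returned.

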